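# Lock the slicing board's swing fence with its thumbscrew

### The job

Lock the swing fence of the slicing board: take the red thumbscrew out of its wooden rest, put it down through the slot in the fence's foot, and swing the fence with it, pressing only lightly, until it drops through the slot of the spring plate underneath as well. Push it fully home, turn it about a quarter turn so that it is locked, and let go. Never press the spring plate right down to its stop or lean hard on it or the board (a push of about 5 N is plenty, 22 N is too much), and leave the tin, onion, lemon and cream mug where they are.

Things in the scene. Friction and masses are not known exactly. Their poses are not given: they have to be found in the camera images.
- screw_grip (a point): Centre of the red wing of the loose thumbscrew (about 100 g). The wing is 36 mm long (its x), 14 mm thick (its y), 34 mm tall (z, up): grip it across the thickness. The wing's top is 17 mm above this point. At the start the screw stands upright in its rest, at any yaw, this point 50 mm above the worktop.
- thumbscrew: The thumbscrew's frame, axes as screw_grip: origin at the underside of its round collar (36 mm across, 4 mm thick, its top 20 mm below screw_grip), 24 mm below screw_grip. Below the collar: a round shank 10 mm thick and 15 mm long, then at the end the steel cross bar.
- screw_tip (a point): Bottom centre of the thumbscrew's steel cross bar, 45 mm below screw_grip, same axes. The bar is 22 mm long (along x, parallel to the wing), 8 mm wide, 6 mm tall. It passes a slot only when lined up with it; once below both slots it is free to turn either way.
- screw_rest: Fixed dark wooden block 60 x 60 x 26 mm with a round hole 27 mm wide in which the thumbscrew stands at the start, its collar on the block's top; origin under its centre.
- slicing_board: Fixed pale wooden board, 200 (x) x 320 (y) mm, wood 24 mm high; origin on the worktop near its middle. On its -y half lies a steel spring plate, 147 x 70 mm, 6 mm thick, top at 32 mm, over a pocket 20 mm deep from that top. It gives way downward on springs.
- spring_plate (a joint): How far the spring plate is pressed down (m): 0 at rest, 0.012 at its hard stop. It yields from about 2 N and takes 0.8 N more per mm: about 10 N at 10 mm.
- board_pivot (a point): The upright hinge axis of the fence, at the height of the spring plate's top (32 mm).
- board_mid (a point): On the spring plate's top, 210 mm from board_pivot towards the board's -y. The plate's one slot, 12 mm wide and 26 mm long (long side pointing to the pivot), is also 210 mm from the pivot, but where along that arc is not measured: up to 23 mm (0.11 rad) to either side of this point. It can be glimpsed while the foot is off it, but must be felt for.
- fence_slot (a point): Centre of the slot in the fence's foot, on the foot's top face (39 mm above the worktop); turns with the fence. The slot goes through, 12 mm wide (fence x), 26 mm long (fence y, towards the pivot 210 mm away). Foot: 52 x 66 mm, 6 mm thick, 1 mm above the spring plate. With the screw home its collar lies on the foot: screw_grip 24 mm above this point, cross bar 2 mm clear below the plate.
- fence (a joint): Angle of the aluminium fence, rad: 0 with its slot over board_mid, negative with the foot nearer the robot; stiff (about 1 N at the foot), stops at -0.42 and 0.20, starts at -0.34 to -0.20. Its upright wall, 45 mm tall, ends 70 mm from the slot. With the screw's tip on the spring plate the cross bar is captive in the foot's slot, so the fence swings with the screw.
- soup_tin: Soup tin, 75 mm wide, 110 mm tall, loose bystander; origin under its centre.
- onion: Red onion, about 82 mm, loose bystander; origin under its centre.
- lemon: Yellow lemon, 78 x 55 mm, loose bystander; origin under its centre.
- mug_cream: Cream mug, 94 mm tall, loose bystander; origin under its centre.
Mind the look-alikes: they are no part of the job. What is meant by the thumbscrew is not pink, and is the smaller of those in its own colour.

How it is judged:
On the way, in this order (a step that is already met when the one before it is completed fails the run):
1. the thumbscrew's cross bar is through the fence's slot (its end below the foot's underside) (z of screw_tip in the frame of fence_slot below -0.0055 m and horizontal distance between screw_tip and fence_slot below 0.006 m).
2. the cross bar is through the spring plate as well, not yet turned (z of screw_tip in the frame of slicing_board below 0.0205 m and horizontal distance between screw_tip and fence_slot below 0.006 m and angle between the x axis of screw_tip and the y axis of fence_slot, either way round below 0.4 rad).
At the end, for the whole second after the job is handed in: The thumbscrew stands upright (within 7 degrees) through both slots, within 5 mm of the fence slot's centre, its collar on the fence's foot (within 3 mm), turned at least 50 degrees away from the slots' direction, released and at rest (z of screw_grip in the frame of fence_slot below 0.027 m and z of screw_tip in the frame of slicing_board below 0.021 m and horizontal distance between screw_tip and fence_slot below 0.005 m and angle between screw_grip's own z axis and vertical below 0.12 rad and angle between the x axis of screw_tip and the y axis of fence_slot, either way round above 0.87 rad and linear speed of thumbscrew below 0.02 m/s and contact force between the fingers and thumbscrew below 0.1 N); the robot touches nothing.
It fails at once if the spring plate is pressed down to its stop (11 mm or more) (value of joint spring_plate above 0.011 m).
It fails at once if the thumbscrew bears on the spring plate with more than 22 N (contact force between thumbscrew and spring_plate_c0 above 22 N or contact force between thumbscrew and spring_plate_c1 above 22 N or contact force between thumbscrew and spring_plate_c2 above 22 N or contact force between thumbscrew and spring_plate_c3 above 22 N).
It fails at once if the robot bears on the board with more than 22 N (contact force between any of the fingers, the arm and slicing_board above 22 N).
It fails at once if a bystander is moved by more than 25 mm (distance of any of soup_tin, onion, lemon, mug_cream from where it was at the start of the episode above 0.025 m).
It also fails if it takes over 58 s, if anything falls off the work surface, if the arm or the gripper's body presses on something with over 40 N, if the wrist force passes 120 N, or if a joint passes its speed limit or range.

### The arm

A 6-joint arm with a two-finger parallel gripper is mounted at the origin on a cart in front of the work surface, level with it; the furniture and walls round the work are solid. World frame = base frame: x ahead of the robot, y to its left, z up, the work surface at z = 0. Lengths are in m, angles in rad, forces in N, time in s.
With the tool pointing down it reaches from about 0.35 to 0.975 m from the base axis. Payload 4.9 kg.
Tool frame: the origin (TCP) lies on the centre line of the jaws, within the pads' length; the fingertips stand 22 mm ahead of it and the grasp point (between the pads) lies 3 mm ahead of it; x points along the fingers, y is the direction in which the jaws open and shut, and the axes are right-handed (so a half turn about x gives the same grasp; the last joint's range is limited). The gripper opens to 85 mm and grips with 20 to 120 N. Pads are 22 mm wide; open, the fingers measure 114 mm over their backs; the gripper's body (76 mm by 85 mm) begins 54 mm behind the grasp point. The pads swing forward as they close: fully open they stand 13 mm farther back than shut.
Start: joints at [-1.405, 0.053, 1.613, -0, 1.476, -0.119], TCP at [0.176, -0.6, 0.253] pointing down, gripper open.
Joint ranges: [-3.01, 3.01], [-1.01, 2.22], [0.06, 2.58], [-1.02, 4.17], [0.09, 2.62], [-3.14, 3.14]. Speed limits (rad/s): [2.57, 2.57, 3.14, 3.14, 3.14, 3.14].

### API

Orientations are given as a 3x3 rotation matrix whose columns are the frame's x, y, z axes.
In Python, from plant import sensors, eyes, r, nets gives the robot as it stands. The module is installed in compiled form; this text tells all that it offers.
- The arm moves only by the tool move_arm, never from a script. Its argument "rows" is one flat list of numbers, 7 for each row, row after row: the shift along the tool's x, y, z in mm, then the turn, a rotation vector about the tool's x, y, z in degrees, then the finger opening in mm, from 0 to 85.4. In form: [dx, dy, dz, rx, ry, rz, fingers, dx, dy, dz, rx, ry, rz, fingers, ...]. A call has 1 to 8 rows; each row is the pose to reach, as a shift and turn from the pose measured when the call began, along the tool's axes at that moment; what a row does not reach only later rows make up. A row lasts 1/12 s, in which the tool goes at most 41.7 mm and 7.16 degrees, less where a joint would pass 70% of its speed; a pose out of reach is approached as far as the arm can. A call with a gripper value outside its range is refused whole. The fingers move at their own pace and stop on an object; "squeeze" is the grip in N (left out, the last holds). Time passes only in rows, so rows that repeat a pose let the fingers close. It gives the time, the measured TCP pose, the force and the opening at its end, in the units of the state.
- sensors.read_state(): the state, without advancing time (a new reading comes with each control period).
- eyes.read_camera(name): name is "scene" or "top"; returns the picture (400x640x3 uint8, red, green, blue); there is no depth.
- eyes.get_calibration(name): a dict with "vertical_fov" (degrees; the focal length in pixels is half the picture's height over the tangent of half this angle, whatever the lens; pixels are square), "cx", "cy" (the principal point, pixels), "k1" (the pictures are not rectified: a ray, as slopes to the right and down, at radius r is drawn at 1 + k1 r^2 times it, then the intrinsics apply), "view" (4x4, takes a point from world to camera coordinates). Camera axes: x right, y down, z forward; pixel columns grow to the right and rows downward; lengths in m; the calibration is good to about 2 mm. A picture is of the moment at which its call begins. get_calibration takes no time and is no camera call.
- r.sign_off(): hands the job in, once; it reports no verdict.
Trained networks look in the newest picture that a camera, given by its name, has taken for a name from the list of things; names that differ only in an ending like _2 or _b are one class to them, and where a whole thing is asked for, a point or a joint stands for the part that bears it (a point fixed in the world has none). Each returns a list of dicts, best first, with "p" (0 to 1); they miss things now and then, are a little off and sometimes report something else, mostly with a low value. They report only what shows in the picture. A call takes as long as a camera call. They do not tell look-alikes from the thing itself.
- nets.outline_of(name, camera): "region" (400x640 bool, what is visible of it) and "rect" ([centre column, centre row, width, height] in pixels, round what is visible of it).
The state is a dict: "time": time; "qpos": joint angles; "joint_velocities": joint speeds; "effort": joint torques, N m; "tcp_pos": TCP position; "tcp_rot": TCP orientation; "ft_force": force on the tool from outside, world axes, zero at the start; "wrist_torque": the same for the moment, N m; "finger_gap": finger opening in m.
Only numpy, scipy, OpenCV 4.12 (cv2) and the standard library are available. Lean on these libraries where they do the work, as an engineer would, in place of code of your own. Each camera call takes 0.05 s, during which the arm holds its last target.

## Working session

There is one attempt and no reset: what is moved stays moved. The work goes in short steps, Python scripts to look and compute and a tool call to move; the robot and the scene stay as the last step left them, time stands still between calls to the robot, and variables do not carry over. Pictures are saved under pics/ and viewed, and the job is handed in when it is done.

Besides the shell and the picture viewer there is one more tool, called after "Request:" by a JSON object that holds its "fn" and its "kwargs", one argument or row to a line. move_arm: Moves the arm, as the interface text tells. Its arguments: {"type":"object","properties":{"rows":{"type":"array","items":{"type":"number"}},"squeeze":{"type":"number"}},"required":["rows"]}

```bash
mkdir -p pics
cat > h.py <<'E'
import numpy as np, cv2
from plant import sensors, eyes, r, nets
def cal(n):
    c=eyes.get_calibration(n); f=200/np.tan(np.radians(c['vertical_fov'])/2); return f,c['cx'],c['cy'],c['k1'],np.array(c['view'])
def proj(n,P):
    f,cx,cy,k,V=cal(n); P=np.atleast_2d(P); q=P@V[:3,:3].T+V[:3,3]; s=q[:,:2]/q[:,2:]; s=s*(1+k*(s**2).sum(1,keepdims=True)); return s*f+[cx,cy]
def unproj(n,uv,z):
    f,cx,cy,k,V=cal(n); uv=np.atleast_2d(np.array(uv,float)); d=(uv-[cx,cy])/f; s=d.copy()
    for _ in range(20): s=d/(1+k*(s**2).sum(1,keepdims=True))
    ray=np.c_[s,np.ones(len(s))]@V[:3,:3]; o=-V[:3,:3].T@V[:3,3]
    return o+ray*((z-o[2])/ray[:,2:])
def save(n,fn,crop=None,sc=1,img=None):
    im=eyes.read_camera(n) if img is None else img
    o=im[:,:,::-1]
    if crop: a,b,c,d=crop; o=o[b:d,a:c]
    if sc!=1: o=cv2.resize(o,None,fx=sc,fy=sc,interpolation=cv2.INTER_CUBIC)
    cv2.imwrite('pics/'+fn,o); return im
E
python3 - <<'E'
from h import *
for n in('scene','top'):
    im=save(n,n+'0.png'); np.save(n+'0.npy',im); c=eyes.get_calibration(n);print(n,c['vertical_fov'],c['cx'],c['cy'],c['k1']);print(np.round(c['view'],3).tolist())
s=sensors.read_state();print(s['time'],s['tcp_pos'],np.round(s['tcp_rot'],3).tolist(),s['finger_gap'],s['ft_force'])
E
```

```text
scene 50.758881307069615 325.40600499337154 206.28947859856552 -0.005304696923516776
[[-0.902, -0.432, 0.007, 0.538], [-0.277, 0.564, -0.778, 0.221], [0.332, -0.704, -0.628, 0.756], [0.0, 0.0, 0.0, 1.0]]
top 42.4773266537656 324.54173148596163 202.10540891235172 -0.013800875499986792
[[0.018, -1.0, 0.009, -0.044], [-0.996, -0.019, -0.092, 0.62], [0.092, -0.007, -0.996, 1.179], [0.0, 0.0, 0.0, 1.0]]
0.1 [ 0.17551309 -0.5993042   0.25215212] [[-0.0, 0.281, -0.96], [0.002, -0.96, -0.281], [-1.0, -0.002, -0.0]] 0.08521865602980788 [-0.16715614  0.31002437 -0.31061358]
```

View pics/scene0.png

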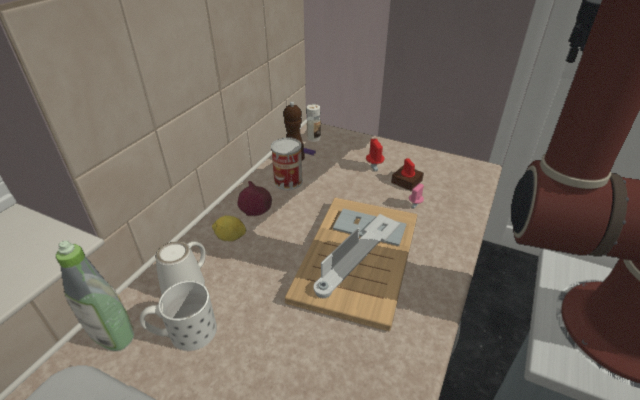

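View pics/top0.png

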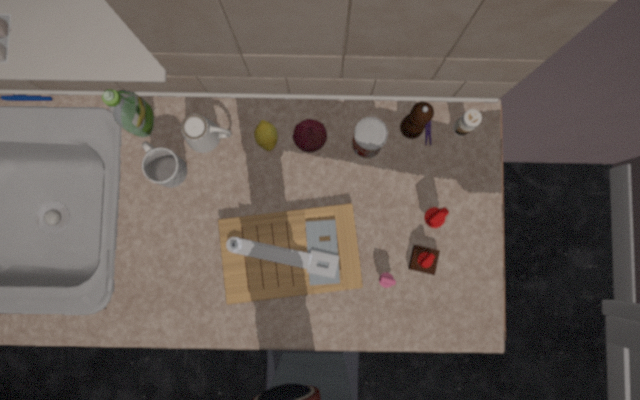

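Candidates (top view): red at (436,217) standing free, red at (427,260) in the dark wooden rest, and pink at (388,281). The one in the rest looks smaller, so I'll confirm it in a crop.

Run:
```python
from h import *
t=np.load('top0.npy'); s=np.load('scene0.npy')
a=cv2.resize(t[195:295,370:460],None,fx=4,fy=4,interpolation=cv2.INTER_CUBIC)
b=cv2.resize(s[130:220,350:440],None,fx=4.444,fy=4.444,interpolation=cv2.INTER_CUBIC)
cv2.imwrite('pics/c1.png',np.hstack([a,b])[:,:,::-1])
cv2.imwrite('pics/c2.png',cv2.resize(t[195:310,210:370],None,fx=5,fy=5,interpolation=cv2.INTER_CUBIC)[:,:,::-1])
cv2.imwrite('pics/c3.png',cv2.resize(s[195:325,280:420],None,fx=4.5,fy=4.5,interpolation=cv2.INTER_CUBIC)[:,:,::-1])
```

```text
(no output)
```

View pics/c1.png

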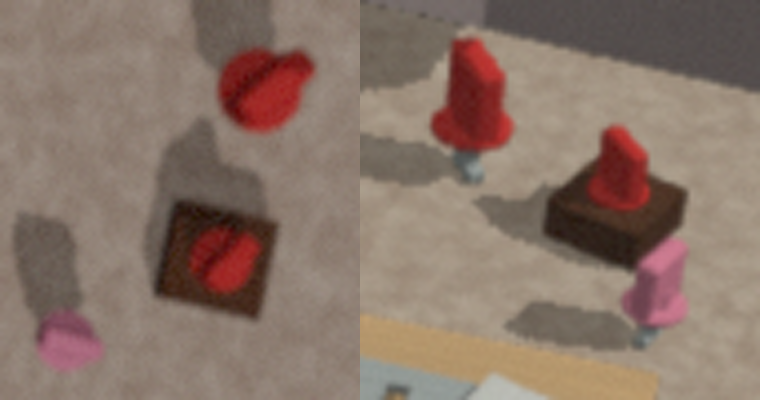

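View pics/c2.png

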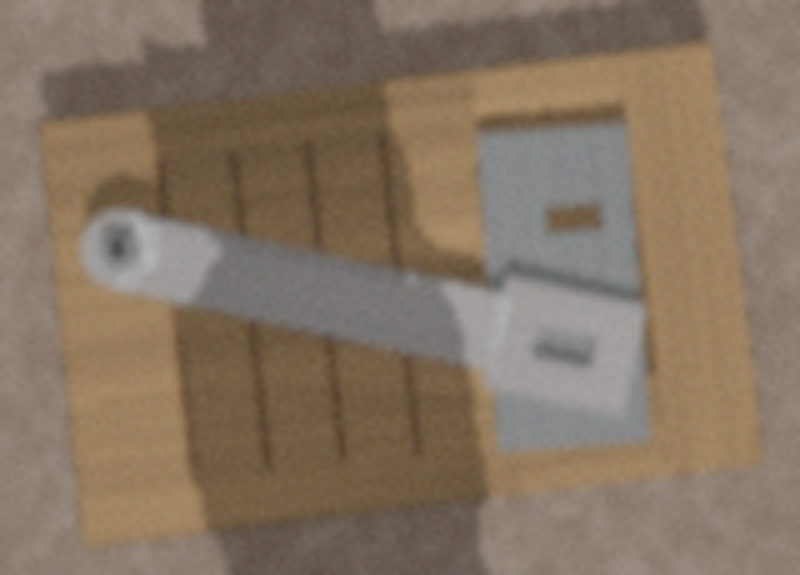

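View pics/c3.png

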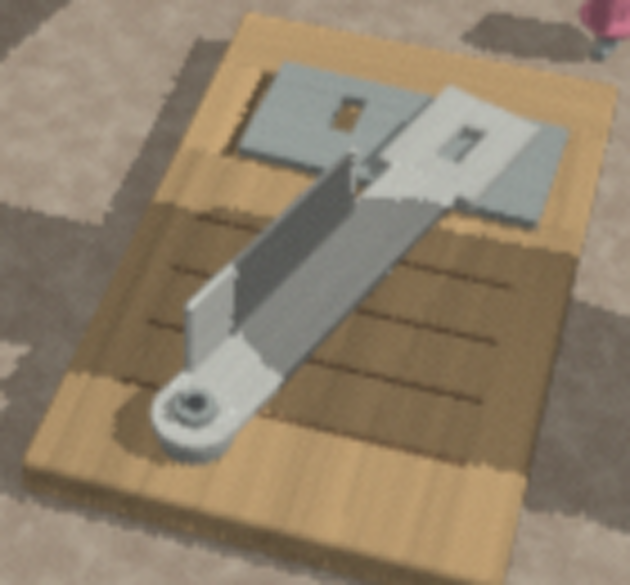

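The screw in the rest at top (427,260) is red and clearly smaller than the free red one at (436,217), so it's the target. The plate slot shows at top (325,239) and the fence slot at (323,264). Next I fit the poses with both cameras.

```bash
cat > fit.py <<'E'
from h import *
from scipy.optimize import minimize, least_squares
def rz(a): c,s=np.cos(a),np.sin(a); return np.array([[c,-s,0],[s,c,0],[0,0,1]])
a=np.linspace(0,2*np.pi,40,endpoint=False)
SH=4
def fill(m,n,P):
    h=cv2.convexHull(np.round(proj(n,P)*2**SH*1.0).astype(np.int32)); cv2.fillConvexPoly(m,h,255,cv2.LINE_AA,SH)
def screw(n,x,y,zg,yaw):
    m=np.zeros((400,640),np.uint8)
    w=np.array([[i*.018,j*.007,k*.017] for i in(-1,1) for j in(-1,1) for k in(-1,1)])@rz(yaw).T+[x,y,zg]
    c=np.vstack([np.c_[.018*np.cos(a),.018*np.sin(a),0*a+dz] for dz in(-.024,-.020)])+[x,y,zg]
    fill(m,n,w); fill(m,n,c); return m/255.
def redmask(im):
    f=im.astype(float); return ((f[...,0]>90)&(f[...,1]<0.4*f[...,0])&(f[...,2]<0.45*f[...,0])).astype(float)
def fitscrew(ims,x0,zg=None,fn=None):
    R={n:redmask(im) for n,im in ims.items()}
    def cost(p):
        z=zg if zg else p[3]
        L=0
        for n in ims:
            m=screw(n,p[0],p[1],z,p[2]); u,v=proj(n,[p[0],p[1],z])[0]; u,v=int(u),int(v)
            L+=np.abs(m-R[n])[max(v-25,0):v+25,max(u-25,0):u+25].sum()
        return L
    best=None
    for y in np.arange(0,np.pi,np.pi/8):
        s=np.array([[0,0,0],[.006,0,0],[0,.006,0],[0,0,.3]]); p0=np.array([x0[0],x0[1],y])
        if not zg: s=np.c_[np.vstack([s,[0,0,0]]),[0,0,0,0,.006]]; p0=np.r_[p0,x0[2]]
        q=minimize(cost,p0,method='Nelder-Mead',options=dict(initial_simplex=p0+s,xatol=1e-5,fatol=.01))
        if best is None or q.fun<best.fun: best=q
    return best.x,best.fun
E
python3 - <<'E'
from fit import *
ims={n:np.load(n+'0.npy') for n in('top','scene')}
p=unproj('top',[427,260],.05)[0];print(p)
print(fitscrew(ims,p,.05)); print(fitscrew({'top':ims['top']},p,.05)); print(fitscrew({'scene':ims['scene']},p,.05))
# board points
T=lambda x,y:(x/5+210,y/5+195); S=lambda x,y:(x/4.5+280,y/4.5+195)
print('pslot',unproj('top',T(574,218),.032),unproj('scene',S(349,115),.032))
print('fslot',unproj('top',T(565,347),.039),unproj('scene',S(466,146),.039))
print('board corners',unproj('top',[T(*q) for q in[(42,122),(712,45),(763,462),(86,545)]],.024))
print('plate',unproj('top',[T(*q) for q in[(480,130),(625,122),(650,440),(500,452)]],.032))
print('board corners',unproj('scene',[S(*q) for q in[(248,12),(618,88),(505,583),(22,465)]],.024))
E
```

```text
[ 0.49014845 -0.26888351  0.05      ]Traceback (most recent call last):
  File "<stdin>", line 4, in <module>
  File "fit.py", line 28, in fitscrew
    q=minimize(cost,p0,method='Nelder-Mead',options=dict(initial_simplex=p0+s,xatol=1e-5,fatol=.01))
    res = _minimize_neldermead(fun, x0, args, callback, bounds=bounds,
                               **options)
    fxr = func(xr)
    fx = function(np.copy(x), *(wrapper_args + args))
  File "fit.py", line 21, in cost
    m=screw(n,p[0],p[1],z,p[2]); u,v=proj(n,[p[0],p[1],z])[0]; u,v=int(u),int(v)
  File "fit.py", line 12, in screw
    fill(m,n,w); fill(m,n,c); return m/255.
                 ~~~~^^^^^^^
  File "fit.py", line 7, in fill
    h=cv2.convexHull(np.round(proj(n,P)*2**SH*1.0).astype(np.int32)); cv2.fillConvexPoly(m,h,255,cv2.LINE_AA,SH)
                              ~~~~^^^^^
  File "h.py", line 6, in proj
    f,cx,cy,k,V=cal(n); P=np.atleast_2d(P); q=P@V[:3,:3].T+V[:3,3]; s=q[:,:2]/q[:,2:]; s=s*(1+k*(s**2).sum(1,keepdims=True)); return s*f+[cx,cy]
                ~~~^^^
  File "h.py", line 4, in cal
    c=eyes.get_calibration(n); f=200/np.tan(np.radians(c['vertical_fov'])/2); return f,c['cx'],c['cy'],c['k1'],np.array(c['view'])
ValueError: time passes only in moves, steps and waits
```

```bash
python3 - <<'E'
import plant,json
from plant import eyes,sensors
d={}
for n in('top','scene'):
    c=eyes.get_calibration(n); d[n]={k:(v.tolist() if hasattr(v,'tolist') else v) for k,v in c.items()}
json.dump(d,open('cal.json','w')); print(sensors.read_state()['time'])
E
sed -i 's/^    c=eyes.get_calibration(n);/    c=CAL[n];/; s/^import numpy as np, cv2/import numpy as np, cv2, json\nCAL=json.load(open("cal.json"))/' h.py
cat > run1.py <<'E'
from fit import *
ims={n:np.load(n+'0.npy') for n in('top','scene')}
p=unproj('top',[427,260],.05)[0];print(p)
print(fitscrew(ims,p,.05)); print(fitscrew({'top':ims['top']},p,.05)); print(fitscrew({'scene':ims['scene']},p,.05))
T=lambda x,y:(x/5+210,y/5+195); S=lambda x,y:(x/4.5+280,y/4.5+195)
print('pslot',unproj('top',T(574,218),.032),unproj('scene',S(349,115),.032))
print('fslot',unproj('top',T(565,347),.039),unproj('scene',S(466,146),.039))
print('board corners',unproj('top',[T(*q) for q in[(42,122),(712,45),(763,462),(86,545)]],.024))
print('plate',unproj('top',[T(*q) for q in[(480,130),(625,122),(650,440),(500,452)]],.032))
print('board corners',unproj('scene',[S(*q) for q in[(248,12),(618,88),(505,583),(22,465)]],.024))
E
python3 run1.py
```

```text
0.1
[ 0.49014845 -0.26888351  0.05      ]
(array([ 0.48977526, -0.26831149,  1.98543256]), np.float64(137.23921568627452))
(array([ 0.49014109, -0.26852058,  2.46794256]), np.float64(60.984313725490196))
(array([ 0.48960698, -0.27151078,  1.96721592]), np.float64(67.83529411764707))
pslot [[ 0.53511884 -0.03437787  0.032     ]] [[ 0.53194425 -0.0300754   0.032     ]]
fslot [[ 0.47563326 -0.03125271  0.039     ]] [[ 0.47040486 -0.02600143  0.039     ]]
board corners [[ 0.57558739  0.21601346  0.024     ]
 [ 0.61784871 -0.09801263  0.024     ]
 [ 0.42376566 -0.12432741  0.024     ]
 [ 0.38015517  0.18851126  0.024     ]]
plate [[ 0.57526448  0.01021269  0.032     ]
 [ 0.58026994 -0.05736994  0.032     ]
 [ 0.43347832 -0.07133081  0.032     ]
 [ 0.42676992 -0.00220336  0.032     ]]
board corners [[ 0.61519502 -0.09295677  0.024     ]
 [ 0.42008499 -0.11845863  0.024     ]
 [ 0.37632936  0.19070552  0.024     ]
 [ 0.57234534  0.22254284  0.024     ]]
```

```bash
cat > ov.py <<'E'
from fit import *
def overlay(im,n,p,zg,crop,sc,fn):
    a,b,c,d=crop; m=screw(n,p[0],p[1],zg,p[2]); R=redmask(im)
    A=cv2.resize(im[b:d,a:c],None,fx=sc,fy=sc,interpolation=cv2.INTER_CUBIC)
    k=cv2.resize((m*255).astype(np.uint8)[b:d,a:c],None,fx=sc,fy=sc,interpolation=cv2.INTER_CUBIC)
    B=A.copy(); cs,_=cv2.findContours((k>127).astype(np.uint8),cv2.RETR_EXTERNAL,cv2.CHAIN_APPROX_NONE); cv2.drawContours(B,cs,-1,(0,255,0),1)
    C=cv2.resize((R*255).astype(np.uint8)[b:d,a:c],None,fx=sc,fy=sc,interpolation=cv2.INTER_NEAREST)
    return np.hstack([A,B,np.dstack([C]*3)])
if __name__=='__main__':
    ims={n:np.load(n+'0.npy') for n in('top','scene')}
    p=[.4898,-.2683,1.985]
    o=np.vstack([overlay(ims['top'],'top',p,.05,(405,240,445,280),6,''),overlay(ims['scene'],'scene',p,.05,(388,150,428,190),6,'')])
    cv2.imwrite('pics/ov1.png',o[:,:,::-1])
E
python3 ov.py
```

```text
(no output)
```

View pics/ov1.png

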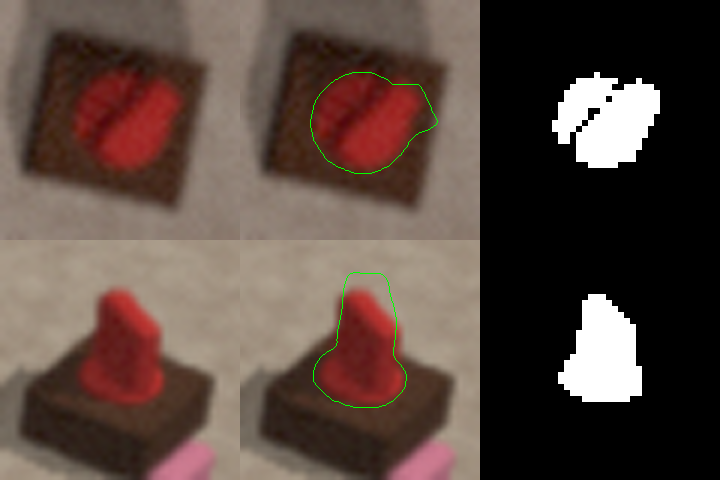

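```bash
python3 - <<'E'
s=open('fit.py').read()
i=s.index('SH=4'); j=s.index('def redmask')
new='''K=8
def screw(n,x,y,zg,yaw,bar=False):
    w=np.array([[i*.018,j*.007,k*.017] for i in(-1,1) for j in(-1,1) for k in(-1,1)])@rz(yaw).T+[x,y,zg]
    c=np.vstack([np.c_[.018*np.cos(a),.018*np.sin(a),0*a+dz] for dz in(-.024,-.020)])+[x,y,zg]
    u0=np.round(proj(n,[x,y,zg])[0]).astype(int)-24
    m=np.zeros((48*K,48*K),np.uint8)
    for P in (w,c):
        q=(proj(n,P)+.5-u0)*K-.5
        cv2.fillConvexPoly(m,cv2.convexHull(np.round(q).astype(np.int32)),255)
    m=cv2.resize(m,(48,48),interpolation=cv2.INTER_AREA)
    M=np.zeros((448,688),np.float32); u0=np.clip(u0,-24,[640,400]); M[u0[1]+24:u0[1]+72,u0[0]+24:u0[0]+72]=m/255.; return M[24:424,24:664]
'''
s=s[:i]+new+s[j:]
k=s.index('def redmask'); l=s.index('def fitscrew')
s=s[:k]+'''def redmask(im):
    f=im.astype(float); red=(f[...,0]-np.maximum(f[...,1],f[...,2]))/(f.max(-1)+8)
    m=(red>0.38)&(f[...,0]>45); m=cv2.morphologyEx(m.astype(np.uint8),cv2.MORPH_CLOSE,np.ones((3,3)))
    return m.astype(float)
'''+s[l:]
open('fit.py','w').write(s)
o=open('ov.py').read().replace("p=[.4898,-.2683,1.985]","p=unproj('top',[427,260],.05)[0]; p,f=fitscrew(ims,p,.05); print(p,f); print(fitscrew({'top':ims['top']},p,.05),fitscrew({'scene':ims['scene']},p,.05))").replace('ov1','ov2')
open('ov.py','w').write(o)
E
python3 ov.py
```

```text
[ 0.48792137 -0.26607599  2.19754098] 239.86274446174502
(array([ 0.49217005, -0.2652033 ,  1.91013707]), np.float64(196.22352895885706)) (array([ 0.48750091, -0.26456417,  2.20480005]), np.float64(38.06666677258909))
```

View pics/ov2.png

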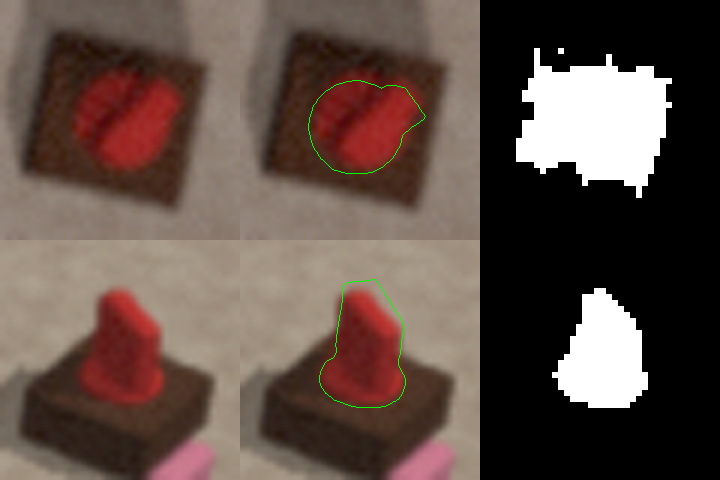

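```bash
sed -i 's/red>0.38)&(f\[...,0\]>45/red>0.52)\&(f[...,0]>60/' fit.py
cat > wf.py <<'E'
from fit import *
def wire(im,n,p,zg,crop,sc):
    a0,b,c,d=crop; A=cv2.resize(im[b:d,a0:c],None,fx=sc,fy=sc,interpolation=cv2.INTER_CUBIC)
    B=A.copy(); R=rz(p[2]); P=lambda q:np.round((proj(n,np.array(q)@R.T+[p[0],p[1],zg])+.5-[a0,b])*sc-.5).astype(np.int32)
    for z,col in((-.017,(255,255,0)),(.017,(0,255,0))):
        cv2.polylines(B,[P([[i*.018,j*.007,z] for i,j in((-1,-1),(1,-1),(1,1),(-1,1))])],True,col,1)
    for z in(-.02,-.024): cv2.polylines(B,[P(np.c_[.018*np.cos(a),.018*np.sin(a),0*a+z])],True,(0,255,255),1)
    return np.hstack([A,B])
if __name__=='__main__':
    ims={n:np.load(n+'0.npy') for n in('top','scene')}
    p0=unproj('top',[427,260],.05)[0]
    for k in (['top','scene'],['top'],['scene']): print(k,fitscrew({n:ims[n] for n in k},p0,.05))
    p,f=fitscrew(ims,p0,.05)
    o=np.vstack([wire(ims['top'],'top',p,.05,(412,245,442,275),10),wire(ims['scene'],'scene',p,.05,(393,155,423,185),10)])
    cv2.imwrite('pics/wf1.png',o[:,:,::-1])
E
python3 wf.py
```

```text
['top', 'scene'] (array([ 0.48983543, -0.26751075,  2.10845435]), np.float64(83.13333334214985))
['top'] (array([ 0.49010643, -0.26847905, -0.48748856]), np.float64(30.141176123172045))
['scene'] (array([ 0.48904139, -0.26640288,  2.0632971 ]), np.float64(42.57647072337568))
```

View pics/wf1.png

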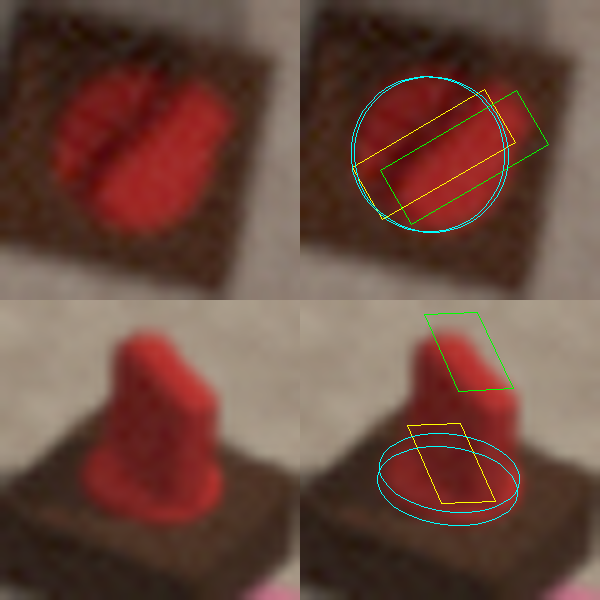

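Run:
```python
from wf import *
ims={n:np.load(n+'0.npy') for n in('top','scene')}
rows=[]
for y in(2.3,2.45,2.6):
    p=[.4901,-.2680,y]
    rows.append(np.hstack([wire(ims['top'],'top',p,.05,(412,245,442,275),6)[:,180:],wire(ims['scene'],'scene',p,.05,(393,155,423,185),6)[:,180:]]))
cv2.imwrite('pics/wf2.png',np.vstack(rows)[:,:,::-1])
```

```text
(no output)
```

View pics/wf2.png

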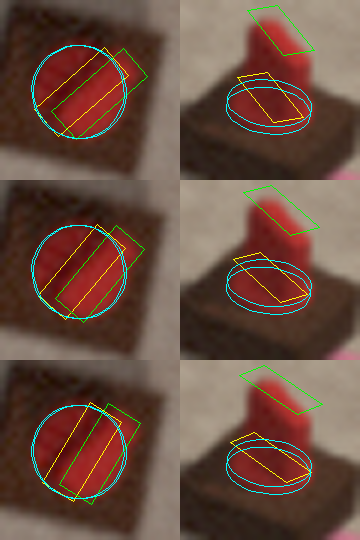

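Request:
{"fn": "move_arm", "kwargs": {
  "rows": [0,-229,-395,-57,0,0,60,0,-229,-395,-57,0,0,60,0,-229,-395,-57,0,0,60,0,-229,-395,-57,0,0,60,0,-229,-395,-57,0,0,60,0,-229,-395,-57,0,0,60,0,-229,-395,-57,0,0,60,0,-229,-395,-57,0,0,60],
  "squeeze": 40
}}

```text
time: 0.77
tcp_pos: [0.406, -0.3562, 0.2525]
tcp_rot: [[-0.001, 0.96, -0.281], [0.002, -0.281, -0.96], [-1.0, -0.001, -0.002]]
ft_force: [0.5, -0.5, 0.3]
finger_gap: 0.06
```

```bash
cat > go.py <<'E'
# helper: print tool-frame shift/turn from the present pose to target world TCP pos + tool-y yaw (tool pointing down)
import sys
from h import *
def go(x,y,z,yaw):
    s=sensors.read_state(); R=np.array(s['tcp_rot']); 
    T=np.array([[0,np.cos(yaw),0],[0,np.sin(yaw),0],[-1,0,0]],float); T[:,2]=np.cross(T[:,0],T[:,1])
    from scipy.spatial.transform import Rotation as Ro
    v=Ro.from_matrix(R.T@T).as_rotvec(degrees=True)
    print('t',round(s['time'],2),'tcp',np.round(s['tcp_pos'],4),'yawY',round(np.arctan2(R[1,1],R[0,1]),3),'q6',round(s['qpos'][5],2),'F',np.round(s['ft_force'],2),'gap',round(s['finger_gap']*1000,1))
    print('d mm',np.round(R.T@(np.array([x,y,z])-s['tcp_pos'])*1000,1),'rot',np.round(v,2))
if __name__=='__main__': go(*map(float,sys.argv[1:5]))
E
python3 go.py .490 -.268 .16 .78
```

```text
t 0.77 tcp [ 0.406  -0.3562  0.2525] yawY -0.285 q6 -0.57 F [ 0.48 -0.47  0.31] gap 60.0
d mm [  92.6   55.9 -108.1] rot [-61.04  -0.14   0.  ]
```

Request:
{"fn": "move_arm", "kwargs": {
  "rows": [92,56,-108,-61,0,0,60,92,56,-108,-61,0,0,60,92,56,-108,-61,0,0,60,92,56,-108,-61,0,0,60,92,56,-108,-61,0,0,60,92,56,-108,-61,0,0,60,92,56,-108,-61,0,0,60,92,56,-108,-61,0,0,60]
}}

```text
time: 1.43
tcp_pos: [0.4899, -0.2675, 0.1597]
tcp_rot: [[-0.002, 0.755, 0.656], [0.003, 0.656, -0.755], [-1.0, 0.001, -0.004]]
ft_force: [0.6, 0.4, 0.8]
finger_gap: 0.06
```

```bash
python3 go.py .490 -.268 .056 .78
python3 - <<'E'
from h import *
a=save('top','t1.png'); b=save('scene','s1.png')
A=cv2.resize(a[200:300,370:470],None,fx=4,fy=4); B=cv2.resize(b[110:210,350:450],None,fx=4,fy=4)
cv2.imwrite('pics/c4.png',np.hstack([A,B])[:,:,::-1])
E
```

```text
t 1.43 tcp [ 0.4899 -0.2675  0.1597] yawY 0.716 q6 -1.35 F [0.62 0.4  0.78] gap 60.0
d mm [103.7  -0.3   0.8] rot [-3.68 -0.2  -0.04]
```

View pics/c4.png

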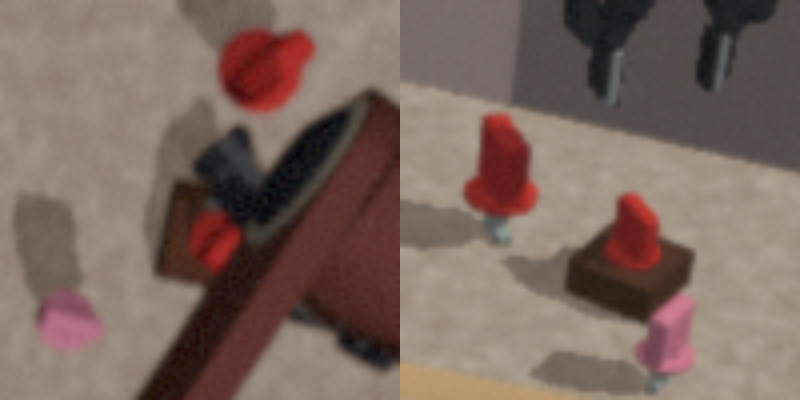

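Request:
{"fn": "move_arm", "kwargs": {
  "rows": [40,0,0,-3.7,0,0,50,80,0,0,-3.7,0,0,50,95,0,0,-3.7,0,0,50,103,0,0,-3.7,0,0,50,103,0,0,-3.7,0,0,50,103,0,0,-3.7,0,0,50]
}}

```text
time: 2.03
tcp_pos: [0.4901, -0.2679, 0.0577]
tcp_rot: [[-0.001, 0.717, 0.697], [0.002, 0.697, -0.717], [-1.0, 0.001, -0.002]]
ft_force: [1.2, 0.5, 0.9]
finger_gap: 0.05
```

```bash
python3 go.py .490 -.268 .056 .78
python3 - <<'E'
from h import *
b=save('scene','s2.png',(360,120,440,200),6)
E
```

```text
t 2.03 tcp [ 0.4901 -0.2679  0.0577] yawY 0.772 q6 -1.41 F [1.24 0.5  0.86] gap 50.0
d mm [ 1.7 -0.1 -0. ] rot [-0.47 -0.12 -0.06]
```

View pics/s2.png

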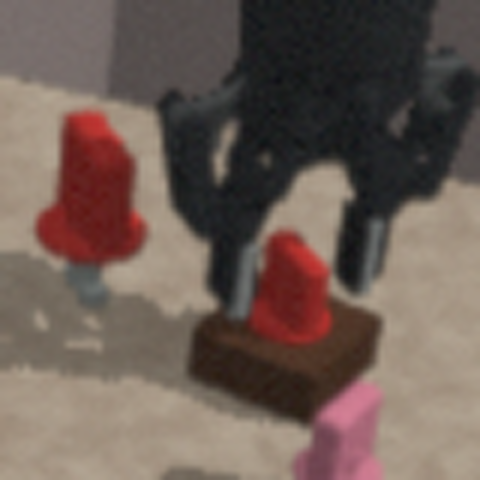

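The picture shows the red wing at crop (285,285) standing between the two pads, with their tips above the collar. Closing now.

Request:
{"fn": "move_arm", "kwargs": {
  "rows": [0,0,0,0,0,0,25,0,0,0,0,0,0,10,0,0,0,0,0,0,5,0,0,0,0,0,0,5,0,0,0,0,0,0,5,0,0,0,0,0,0,5],
  "squeeze": 50
}}

```text
time: 2.58
tcp_pos: [0.4919, -0.2692, 0.0606]
tcp_rot: [[0.003, 0.716, 0.698], [-0.001, 0.698, -0.716], [-1.0, 0.002, 0.003]]
ft_force: [-0.4, -0.1, 7.1]
finger_gap: 0.0127
```

```bash
python3 go.py .490 -.268 .15 .78
python3 - <<'E'
from h import *
b=save('scene','s3.png',(360,120,440,200),6)
E
```

```text
t 2.58 tcp [ 0.4919 -0.2692  0.0606] yawY 0.772 q6 -1.41 F [-0.41 -0.08  7.12] gap 12.7
d mm [-89.4  -0.4  -1.9] rot [-0.45  0.18 -0.11]
```

View pics/s3.png

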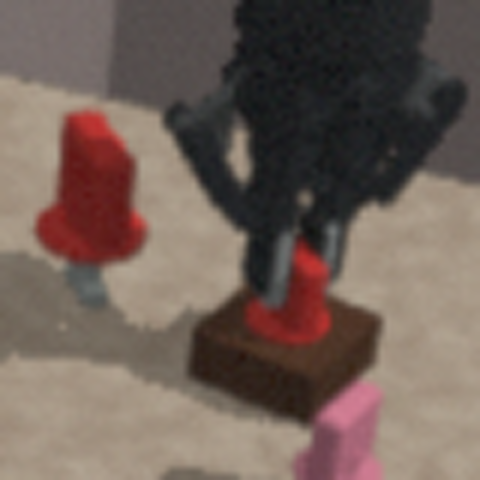

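Request:
{"fn": "move_arm", "kwargs": {
  "rows": [-5,0,0,0,0,0,5,-25,0,0,0,0,0,5,-60,0,0,0,0,0,5,-90,0,0,0,0,0,5,-90,0,0,0,0,0,5,-90,0,0,0,0,0,5]
}}

```text
time: 3.13
tcp_pos: [0.4928, -0.2699, 0.1534]
tcp_rot: [[0.008, 0.716, 0.698], [-0.004, 0.698, -0.716], [-1.0, 0.003, 0.008]]
ft_force: [0.8, 0.3, -0.6]
finger_gap: 0.0129
```

```bash
python3 go.py .490 -.268 .15 .78
python3 - <<'E'
from h import *
b=save('scene','s4.png',(350,80,440,170),6)
b=save('top','t4.png')
E
```

```text
t 3.13 tcp [ 0.4928 -0.2699  0.1534] yawY 0.772 q6 -1.41 F [ 0.79  0.28 -0.62] gap 12.9
d mm [ 3.3 -0.7 -3.4] rot [-0.45  0.46 -0.16]
```

View pics/s4.png

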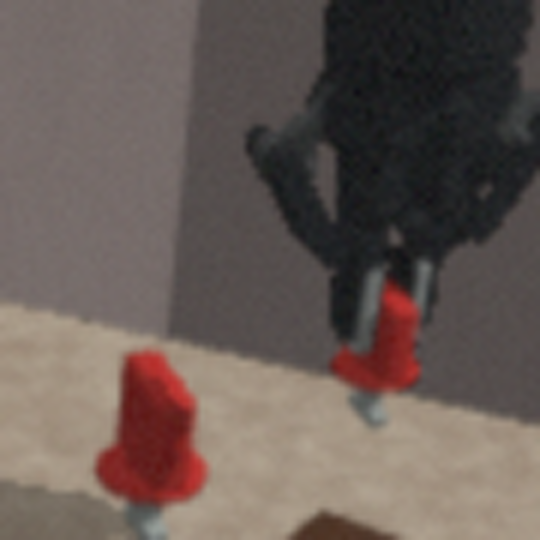

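Run:
```python
from h import *
T=lambda x,y:(x/5+210-.4,y/5+195-.4); S=lambda x,y:(x/4.5+280-.4,y/4.5+195-.4)
fs_t=unproj('top',T(565,347),.039)[0]; fs_s=unproj('scene',S(466,146),.039)[0]
ps_t=unproj('top',T(574,218),.032)[0]; ps_s=unproj('scene',S(349,115),.032)[0]
for z in(.04,.05,.06):
    a=unproj('top',T(119,245),z)[0]; b=unproj('scene',S(192,404),z)[0]
    for p,f,q in((a,fs_t,ps_t),(b,fs_s,ps_s)):
        d=(p-f)[:2]; e=(p-q)[:2]; print(z,p,'|f|',np.hypot(*d),np.arctan2(d[1],d[0]),'|p|',np.hypot(*e),np.arctan2(e[1],e[0]))
print(fs_t,fs_s,ps_t,ps_s)
im=np.load('top0.npy'); im2=np.load('scene0.npy')
cv2.imwrite('pics/c5.png',np.hstack([cv2.resize(im[225:285,295:345],(500,600),interpolation=cv2.INTER_CUBIC),cv2.resize(im2[205:247,350:371],(300,600),interpolation=cv2.INTER_CUBIC)])[:,:,::-1])
cv2.imwrite('pics/c6.png',cv2.resize(im2[200:250,340:420],(800,500),interpolation=cv2.INTER_CUBIC)[:,:,::-1])
```

```text
0.04 [0.51952061 0.17621296 0.04      ] |f| 0.21095470937493632 1.3655749071841585 |p| 0.2102926536729562 1.6493838669496665
0.04 [0.51916041 0.17493344 0.04      ] |f| 0.20730663617007997 1.3393761010033036 |p| 0.20635778072759062 1.6391523345611332
0.05 [0.5194337  0.17453346 0.05      ] |f| 0.20929290843359144 1.3643461372602452 |p| 0.20862528236406055 1.6504311391173865
0.05 [0.51543553 0.18264664 0.05      ] |f| 0.2140278729748433 1.3645842694261276 |p| 0.2143311160223663 1.654033348306848
0.06 [0.5193468  0.17285397 0.06      ] |f| 0.20763142855658723 1.363097700036195 |p| 0.20695814355778253 1.6514952849431523
0.06 [0.51171066 0.19035984 0.06      ] |f| 0.22087678851946957 1.3882434085454196 |p| 0.22234850395387595 1.6678440877555802
[ 0.47653142 -0.03031506  0.039     ] [ 0.47161254 -0.02684674  0.039     ] [ 0.53602998 -0.03343065  0.032     ] [ 0.53325522 -0.03094242  0.032     ]
```

View pics/c5.png

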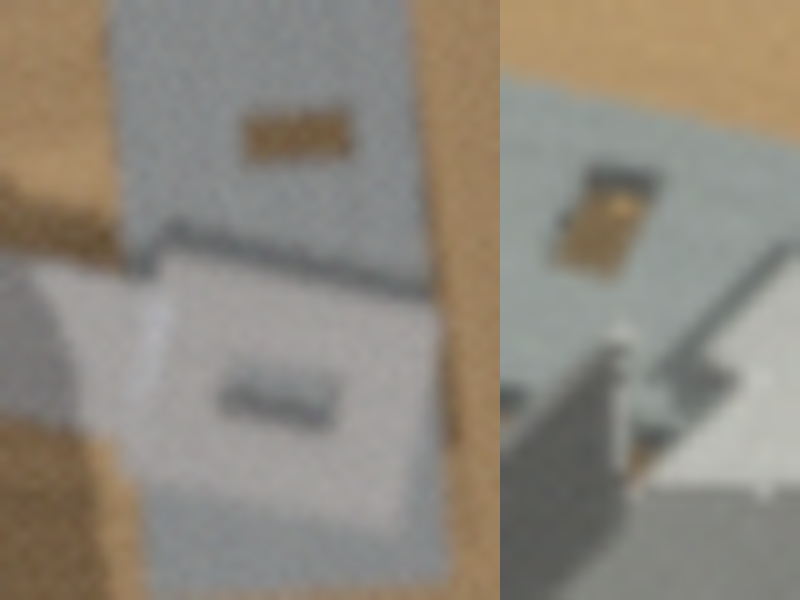

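View pics/c6.png

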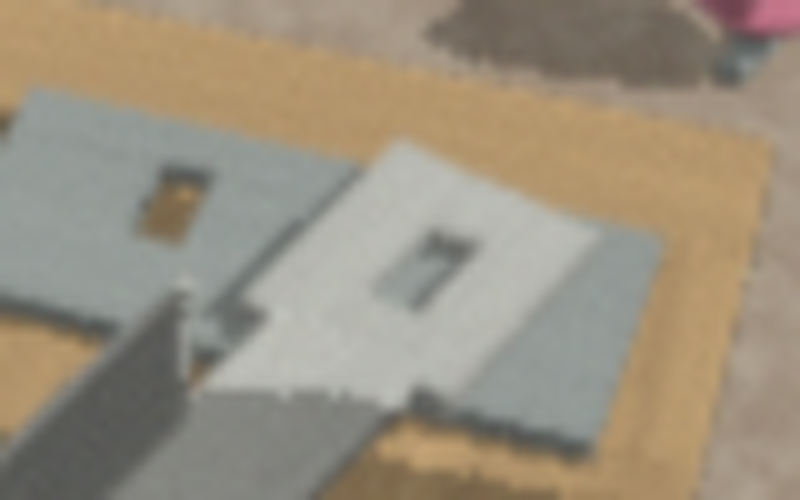

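```bash
python3 go.py .4745 -.029 .150 -.207
```

```text
t 3.23 tcp [ 0.4909 -0.2686  0.1496] yawY 0.772 q6 -1.41 F [-0.6   0.4  -1.55] gap 13.0
d mm [  -0.4  155.4 -183.1] rot [ 5.61e+01  2.00e-02 -1.20e-01]
```

Request:
{"fn": "move_arm", "kwargs": {
  "rows": [0,155,-183,56,0,0,5,0,155,-183,56,0,0,5,0,155,-183,56,0,0,5,0,155,-183,56,0,0,5,0,155,-183,56,0,0,5,0,155,-183,56,0,0,5,0,155,-183,56,0,0,5,0,155,-183,56,0,0,5]
}}

```text
time: 3.9
tcp_pos: [0.4723, -0.0265, 0.147]
tcp_rot: [[-0.003, 0.984, -0.178], [0.002, -0.178, -0.984], [-1.0, -0.003, -0.001]]
ft_force: [0.8, 0.2, -0.7]
finger_gap: 0.0133
```

```bash
python3 go.py .4745 -.029 .116 -.207
```

```text
t 3.9 tcp [ 0.4723 -0.0265  0.147 ] yawY -0.179 q6 -0.04 F [ 0.8   0.2  -0.71] gap 13.3
d mm [30.9  2.7  2.2] rot [ 1.63 -0.07  0.17]
```

Request:
{"fn": "move_arm", "kwargs": {
  "rows": [30,2.7,2.2,1.6,0,0,5,30,2.7,2.2,1.6,0,0,5,30,2.7,2.2,1.6,0,0,5,30,2.7,2.2,1.6,0,0,5]
}}

```text
time: 4.23
tcp_pos: [0.4738, -0.029, 0.1161]
tcp_rot: [[-0.005, 0.979, -0.205], [0.002, -0.205, -0.979], [-1.0, -0.005, -0.001]]
ft_force: [-0.0, 0.2, -0.1]
finger_gap: 0.0129
```

```bash
python3 - <<'E'
from h import *
im=save('scene','s5.png',(340,180,420,255),9); np.save('s5.npy',im); im=save('top','t5.png',(280,215,360,275),9); np.save('t5.npy',im)
E
python3 go.py .4745 -.029 .116 -.207
```

```text
t 4.33 tcp [ 0.4749 -0.0294  0.1177] yawY -0.207 q6 -0.01 F [ 0.24 -0.38 -0.36] gap 13.0
d mm [ 1.7 -0.5 -0.3] rot [ 0.03 -0.07  0.11]
```

View pics/s5.png

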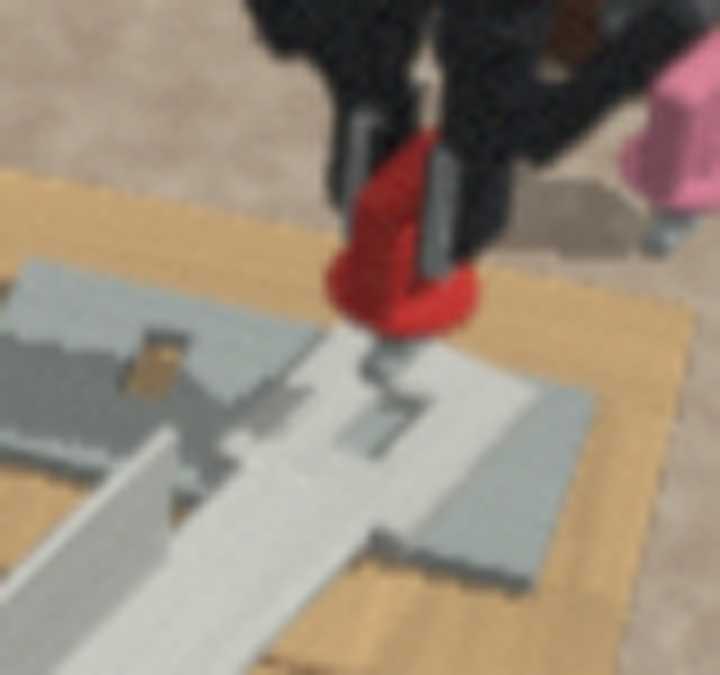

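View pics/t5.png

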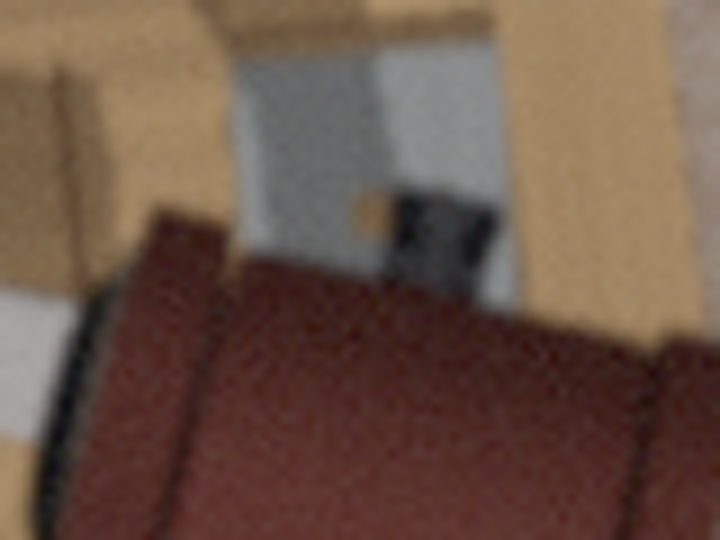

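Run:
```python
from wf import *
im=np.load('s5.npy'); S=lambda x,y:(x/9+340-.44,y/9+180-.44)
zg=.1177-.0106; yaw=-.207+np.pi/2
def bar(B,p,zg,crop,sc,n='scene'):
    R=rz(p[2]); a0,b=crop[:2]
    P=lambda q:np.round((proj(n,np.array(q)@R.T+[p[0],p[1],zg])+.5-[a0,b])*sc-.5).astype(np.int32)+[B.shape[1]//2,0]
    for z in(-.039,-.045): cv2.polylines(B,[P([[i*.011,j*.004,z] for i,j in((-1,-1),(1,-1),(1,1),(-1,1))]).astype(np.int32)],True,(0,255,0),1)
crop=(362,190,402,235)
B=wire(im,'scene',[.4749,-.0294,yaw],zg,crop,10); bar(B,[.4749,-.0294,yaw],zg,crop,10)
# slot outline on right half, from estimates
for f,col in(((.4765,-.0303),(255,0,255)),((.472,-.027),(0,0,255))):
    R=rz(1.364-np.pi/2); q=np.array([[i*.006,j*.013,0] for i,j in((-1,-1),(1,-1),(1,1),(-1,1))])@R.T+[*f,.039]
    P=np.round((proj('scene',q)+.5-crop[:2])*10-.5).astype(np.int32)+[B.shape[1]//2,0]; cv2.polylines(B,[P],True,col,1)
cv2.imwrite('pics/w5.png',B[:,:,::-1])
```

```text
(no output)
```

View pics/w5.png

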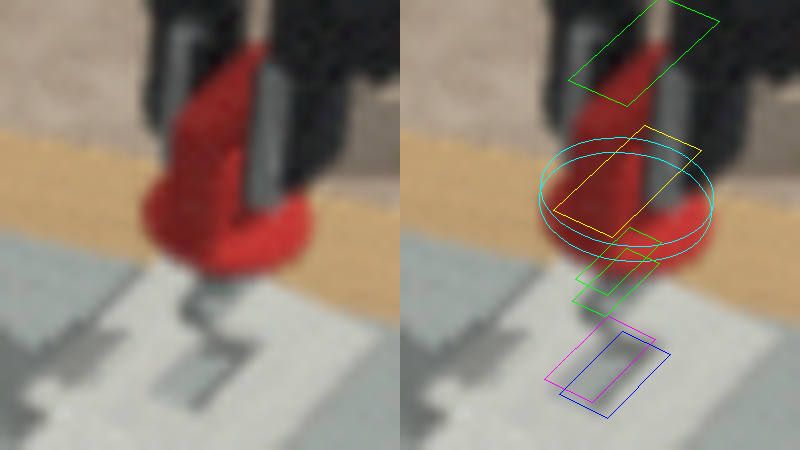

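```bash
python3 go.py .4758 -.0306 .100 -.207
```

```text
t 4.33 tcp [ 0.4749 -0.0294  0.1177] yawY -0.207 q6 -0.01 F [ 0.24 -0.38 -0.36] gap 13.0
d mm [17.7  1.1  1.1] rot [ 0.03 -0.07  0.11]
```

Request:
{"fn": "move_arm", "kwargs": {
  "rows": [10,1.1,1,0,0,0,5,17,1.1,1,0,0,0,5,17.7,1.1,1,0,0,0,5,17.7,1.1,1,0,0,0,5,17.7,1.1,1,0,0,0,5]
}}

```text
time: 4.75
tcp_pos: [0.4757, -0.0305, 0.0998]
tcp_rot: [[-0.002, 0.979, -0.205], [0.002, -0.205, -0.979], [-1.0, -0.002, -0.001]]
ft_force: [0.2, 0.5, -0.1]
finger_gap: 0.0128
```

```bash
python3 - <<'E'
from h import *
im=save('scene','s6.png',(355,190,415,250),10); np.save('s6.npy',im)
E
python3 go.py .4758 -.0306 .091 -.207
```

```text
t 4.8 tcp [ 0.4759 -0.0306  0.1001] yawY -0.207 q6 -0.01 F [ 0.13  0.17 -0.39] gap 12.7
d mm [ 9.1 -0.   0. ] rot [ 0.03 -0.07  0.11]
```

View pics/s6.png

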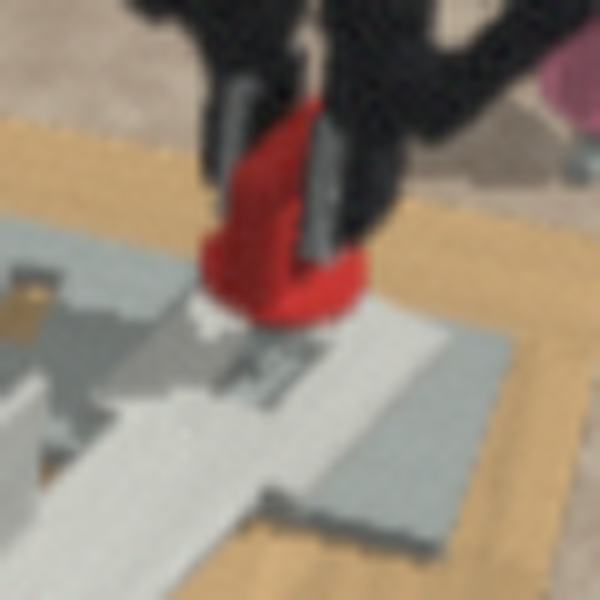

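The bar is just above the slot at crop (270,375) and lined up. Lowering gently.

Request:
{"fn": "move_arm", "kwargs": {
  "rows": [3,0,0,0,0,0,5,5,0,0,0,0,0,5,7,0,0,0,0,0,5,8,0,0,0,0,0,5,8,0,0,0,0,0,5,8,0,0,0,0,0,5]
}}

```text
time: 5.3
tcp_pos: [0.4758, -0.0305, 0.0919]
tcp_rot: [[-0.002, 0.979, -0.205], [0.002, -0.205, -0.979], [-1.0, -0.002, -0.001]]
ft_force: [0.0, -0.2, -0.8]
finger_gap: 0.0133
```

```bash
python3 go.py .4758 -.0306 .088 -.207
```

```text
t 5.3 tcp [ 0.4758 -0.0305  0.0919] yawY -0.207 q6 -0.01 F [ 0.01 -0.2  -0.78] gap 13.3
d mm [3.9 0.  0.1] rot [ 0.03 -0.07  0.12]
```

Request:
{"fn": "move_arm", "kwargs": {
  "rows": [1,0,0,0,0,0,5,2,0,0,0,0,0,5,3,0,0,0,0,0,5,4,0,0,0,0,0,5,4,0,0,0,0,0,5,4,0,0,0,0,0,5]
}}

```text
time: 5.8
tcp_pos: [0.4757, -0.0305, 0.0878]
tcp_rot: [[-0.002, 0.979, -0.205], [0.002, -0.205, -0.979], [-1.0, -0.002, -0.001]]
ft_force: [-1.2, 0.5, -0.3]
finger_gap: 0.0131
```

Request:
{"fn": "move_arm", "kwargs": {
  "rows": [0.5,0,0,0,0,0,5,1,0,0,0,0,0,5,1.5,0,0,0,0,0,5,2,0,0,0,0,0,5,2,0,0,0,0,0,5,2,0,0,0,0,0,5]
}}

```text
time: 6.3
tcp_pos: [0.4759, -0.0305, 0.0861]
tcp_rot: [[-0.002, 0.979, -0.205], [0.002, -0.205, -0.979], [-1.0, -0.002, -0.001]]
ft_force: [-0.1, 0.8, 2.1]
finger_gap: 0.013
```

```bash
python3 go.py .4758 -.0306 .088 -.207;python3 - <<'E'
from h import *
im=save('scene','s7.png',(355,190,415,250),10); np.save('s7.npy',im)
E
```

```text
t 6.3 tcp [ 0.4759 -0.0305  0.0861] yawY -0.206 q6 -0.01 F [-0.13  0.78  2.11] gap 13.0
d mm [-1.9 -0.   0.1] rot [ 0.03 -0.07  0.11]
```

View pics/s7.png

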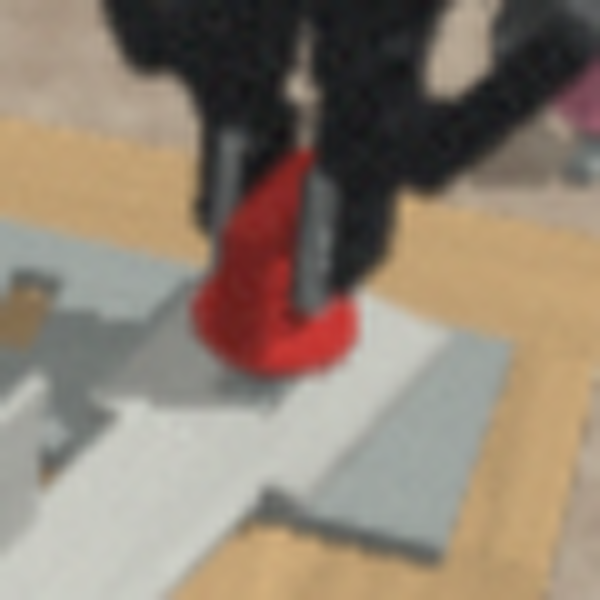

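The screw is through the foot and bearing on the plate with about 3 N at TCP z 0.086, which matches the geometry. Next, the waypoints for the swing.

```bash
cat > arc.py <<'E'
import sys
from h import *
piv=np.array([.5189,.1749]); r=.21
def arc(z,als):
    s=sensors.read_state(); R=np.array(s['tcp_rot']); p=np.array(s['tcp_pos']); yaw=np.arctan2(R[1,1],R[0,1]); d=p[:2]-piv
    print('t',round(s['time'],2),'tcp',np.round(p,4),'alpha pos',round(np.arctan2(-d[1],-d[0]),4),'r',round(np.hypot(*d),4),'wing yaw',round(yaw+np.pi/2,4),'F',np.round(s['ft_force'],2))
    for a in als:
        q=np.array([*(piv-r*np.array([np.cos(a),np.sin(a)])),z]); e=R.T@(q-p)*1000
        print(round(a,3),np.round(e,1),'rx',round(np.degrees(-(a-np.pi/2-yaw)),2))
if __name__=='__main__': arc(float(sys.argv[1]),[float(x) for x in sys.argv[2:]])
E
python3 arc.py .0855 1.40 1.44 1.48 1.52 1.56
```

```text
t 6.35 tcp [ 0.4759 -0.0306  0.0861] alpha pos 1.3643 r 0.2099 wing yaw 1.3643 F [-1.01 -0.56  2.63]
1.4 [ 0.6  7.5 -0. ] rx -2.05
1.44 [ 0.6 15.9 -0.5] rx -4.34
1.48 [ 0.5 24.2 -1.3] rx -6.63
1.52 [ 0.5 32.6 -2.5] rx -8.92
1.56 [ 0.5 40.8 -3.9] rx -11.21
```

Request:
{"fn": "move_arm", "kwargs": {
  "rows": [0.5,3.8,0,-1,0,0,5,0.6,7.5,0,-2,0,0,5,0.6,11.7,-0.2,-3.2,0,0,5,0.6,15.9,-0.5,-4.3,0,0,5,0.6,20,-0.9,-5.5,0,0,5,0.6,24.2,-1.3,-6.6,0,0,5,0.6,24.2,-1.3,-6.6,0,0,5]
}}

```text
time: 6.93
tcp_pos: [0.5009, -0.0344, 0.0856]
tcp_rot: [[-0.0, 0.996, -0.09], [0.001, -0.09, -0.996], [-1.0, -0.001, -0.001]]
ft_force: [-0.4, -0.4, 2.0]
finger_gap: 0.0133
```

```bash
python3 arc.py .0855 1.50 1.52 1.54 1.56 1.58
python3 - <<'E'
from h import *
im=save('scene','s8.png',(335,180,415,250),9); np.save('s8.npy',im)
E
```

```text
t 6.93 tcp [ 0.5009 -0.0344  0.0856] alpha pos 1.4851 r 0.2101 wing yaw 1.4806 F [-0.42 -0.39  2.01]
1.5 [ 0.1  3.1 -0.1] rx -1.11
1.52 [ 0.1  7.3 -0.2] rx -2.26
1.54 [ 0.1 11.5 -0.4] rx -3.4
1.56 [ 0.1 15.7 -0.7] rx -4.55
1.58 [ 0.1 19.9 -1.1] rx -5.7
```

View pics/s8.png

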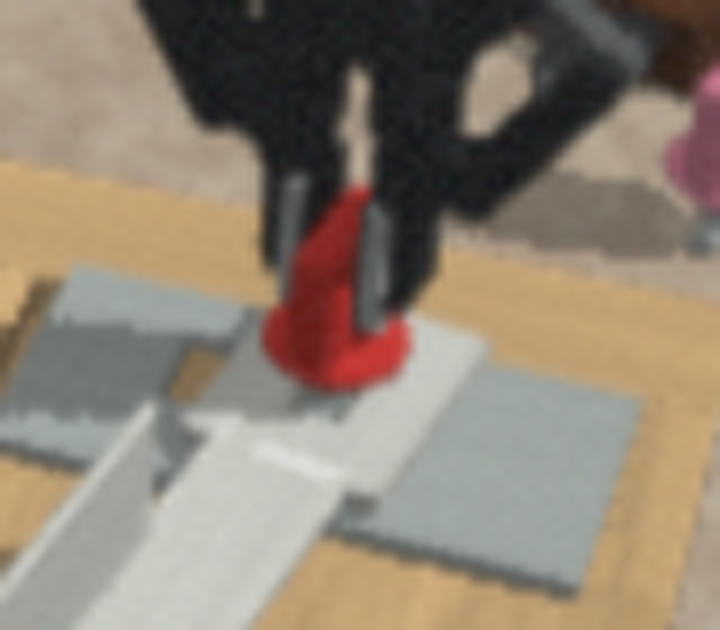

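The fence swings along: the collar is at crop (335,350) on the foot, whose left edge now reaches the plate slot at (195,375). Continuing.

Request:
{"fn": "move_arm", "kwargs": {
  "rows": [0.3,4,-0.1,-1.4,0,0,5,0.4,8,-0.2,-2.5,0,0,5,0.4,12,-0.4,-3.5,0,0,5,0.4,16,-0.7,-4.6,0,0,5,0.4,19.9,-1.1,-5.7,0,0,5,0.4,22,-1.3,-6.3,0,0,5,0.4,22,-1.3,-6.3,0,0,5]
}}

```text
time: 7.57
tcp_pos: [0.5236, -0.0352, 0.0854]
tcp_rot: [[0.001, 1.0, 0.02], [0.001, 0.02, -1.0], [-1.0, 0.001, -0.001]]
ft_force: [-1.5, 0.5, 3.3]
finger_gap: 0.0131
```

```bash
python3 arc.py .0852 1.60 1.61 1.62 1.63 1.64 1.65 1.66 1.67
```

```text
t 7.57 tcp [ 0.5236 -0.0352  0.0854] alpha pos 1.5931 r 0.2101 wing yaw 1.5903 F [-1.52  0.47  3.28]
1.6 [ 0.2  1.4 -0.1] rx -0.55
1.61 [ 0.2  3.5 -0.2] rx -1.13
1.62 [ 0.2  5.6 -0.2] rx -1.7
1.63 [ 0.2  7.7 -0.3] rx -2.27
1.64 [ 0.2  9.8 -0.4] rx -2.84
1.65 [ 0.2 11.9 -0.5] rx -3.42
1.66 [ 0.2 14.  -0.6] rx -3.99
1.67 [ 0.2 16.1 -0.8] rx -4.56
```

Request:
{"fn": "move_arm", "kwargs": {
  "rows": [0.3,1.4,-0.1,-0.6,0,0,5,0.3,2.8,-0.2,-0.9,0,0,5,0.3,4.2,-0.2,-1.3,0,0,5,0.3,5.6,-0.2,-1.7,0,0,5,0.3,6.7,-0.3,-2,0,0,5,0.3,7.7,-0.3,-2.3,0,0,5]
}}

```text
time: 8.07
tcp_pos: [0.5313, -0.0348, 0.0851]
tcp_rot: [[0.001, 0.998, 0.06], [0.001, 0.06, -0.998], [-1.0, 0.001, -0.001]]
ft_force: [-3.3, -0.2, 2.9]
finger_gap: 0.0131
```

```bash
python3 arc.py .0852 1.64 1.65 1.66 1.67 1.68 1.69 1.7
```

```text
t 8.07 tcp [ 0.5313 -0.0348  0.0851] alpha pos 1.6299 r 0.21 wing yaw 1.6311 F [-3.25 -0.24  2.91]
1.64 [-0.1  2.1 -0. ] rx -0.51
1.65 [-0.1  4.2 -0.1] rx -1.09
1.66 [-0.1  6.3 -0.1] rx -1.66
1.67 [-0.1  8.4 -0.2] rx -2.23
1.68 [-0.1 10.5 -0.3] rx -2.8
1.69 [-0.1 12.6 -0.4] rx -3.38
1.7 [-0.1 14.7 -0.5] rx -3.95
```

Request:
{"fn": "move_arm", "kwargs": {
  "rows": [0,0.7,0,-0.2,0,0,5,0,1.4,0,-0.4,0,0,5,0,2.1,0,-0.6,0,0,5,0,2.8,0,-0.8,0,0,5,0,2.8,0,-0.8,0,0,5]
}}

```text
time: 8.48
tcp_pos: [0.5344, -0.0345, 0.0848]
tcp_rot: [[0.002, 0.997, 0.074], [0.001, 0.074, -0.997], [-1.0, 0.002, -0.001]]
ft_force: [-0.2, -0.2, -0.6]
finger_gap: 0.0131
```

Fz fell from 2.9 to -0.6 N, so the bar has dropped into the plate slot. Lowering in small steps.

Request:
{"fn": "move_arm", "kwargs": {
  "rows": [1,0.3,0,-0.2,0,0,5,2,0.3,0,-0.2,0,0,5,3,0.3,0,-0.2,0,0,5,3,0.3,0,-0.2,0,0,5]
}}

```text
time: 8.82
tcp_pos: [0.5346, -0.0344, 0.0813]
tcp_rot: [[0.002, 0.997, 0.078], [0.001, 0.078, -0.997], [-1.0, 0.002, -0.001]]
ft_force: [0.5, 0.6, -0.9]
finger_gap: 0.0129
```

```bash
python3 arc.py .0736 1.64 1.65 1.66
```

```text
t 8.82 tcp [ 0.5346 -0.0344  0.0813] alpha pos 1.6457 r 0.2099 wing yaw 1.6486 F [ 0.52  0.58 -0.92]
1.64 [ 7.7 -1.2  0.1] rx 0.49
1.65 [7.7 0.9 0.2] rx -0.08
1.66 [7.7 3.  0.1] rx -0.66
```

Request:
{"fn": "move_arm", "kwargs": {
  "rows": [1.5,0,0,0,0,0,5,3,0,0,0,0,0,5,4.5,0,0,0,0,0,5,5.5,0,0,0,0,0,5,6.5,0,0,0,0,0,5,6.8,0,0,0,0,0,5]
}}

```text
time: 9.32
tcp_pos: [0.5346, -0.0344, 0.0743]
tcp_rot: [[0.002, 0.997, 0.078], [0.002, 0.078, -0.997], [-1.0, 0.002, -0.001]]
ft_force: [0.7, -0.5, -0.6]
finger_gap: 0.013
```

```bash
python3 arc.py .0736 1.65;  python3 - <<'E'
from h import *
im=save('scene','s9.png',(335,180,415,250),9); np.save('s9.npy',im)
E
```

```text
t 9.32 tcp [ 0.5346 -0.0344  0.0743] alpha pos 1.6456 r 0.2098 wing yaw 1.6486 F [ 0.73 -0.5  -0.62]
1.65 [0.7 0.9 0.2] rx -0.08
```

View pics/s9.png

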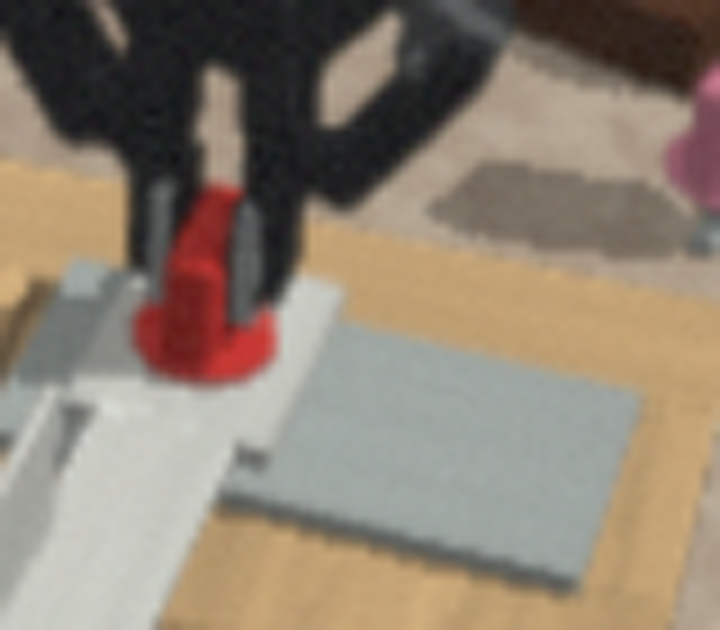

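The collar is at crop (205,350), close to the foot. Feeling for the seat.

Request:
{"fn": "move_arm", "kwargs": {
  "rows": [0.4,0,0,0,0,0,5,0.8,0,0,0,0,0,5,1.2,0,0,0,0,0,5,1.2,0,0,0,0,0,5]
}}

```text
time: 9.7
tcp_pos: [0.5349, -0.0344, 0.0736]
tcp_rot: [[0.002, 0.997, 0.078], [0.002, 0.078, -0.997], [-1.0, 0.003, -0.001]]
ft_force: [-0.6, 0.7, 3.5]
finger_gap: 0.0133
```

Seated: 3.5 N at TCP z 0.0736, exactly the expected home height. Now the quarter turn, with the push eased off.

Request:
{"fn": "move_arm", "kwargs": {
  "rows": [-0.3,0,0,7,0,0,5,-0.3,0,0,14,0,0,5,-0.3,0,0,21,0,0,5,-0.3,0,0,28,0,0,5]
}}

```text
time: 10.03
tcp_pos: [0.5346, -0.0342, 0.0737]
tcp_rot: [[0.002, 0.914, -0.405], [0.002, -0.405, -0.914], [-1.0, 0.001, -0.002]]
ft_force: [-0.5, -0.4, 0.6]
finger_gap: 0.0128
```

```bash
python3 arc.py .0735 1.65
```

```text
t 10.03 tcp [ 0.5346 -0.0342  0.0737] alpha pos 1.6458 r 0.2097 wing yaw 1.1539 F [-0.51 -0.43  0.61]
1.65 [ 0.2  0.9 -0.2] rx -28.43
```

Request:
{"fn": "move_arm", "kwargs": {
  "rows": [0,0,0,7,0,0,5,0,0,0,14,0,0,5,0,0,0,21,0,0,5,0,0,0,28,0,0,5,0,0,0,35,0,0,5,0,0,0,42,0,0,5,0,0,0,49,0,0,5,0,0,0,56,0,0,5]
}}

```text
time: 10.7
tcp_pos: [0.5341, -0.0338, 0.0737]
tcp_rot: [[-0.0, 0.17, -0.985], [0.003, -0.985, -0.17], [-1.0, -0.003, -0.0]]
ft_force: [-2.9, 1.8, 1.8]
finger_gap: 0.0129
```

```bash
python3 arc.py .0735 1.65;  python3 - <<'E'
from h import *
im=save('scene','s10.png',(335,180,415,250),9); np.save('s10.npy',im)
print(sensors.read_state()['wrist_torque'])
E
```

```text
t 10.7 tcp [ 0.5341 -0.0338  0.0737] alpha pos 1.6433 r 0.2093 wing yaw 0.1706 F [-2.93  1.84  1.82]
1.65 [ 0.2  0.9 -1.3] rx -84.76
[0.16432269 0.47860221 0.01202137]
```

View pics/s10.png

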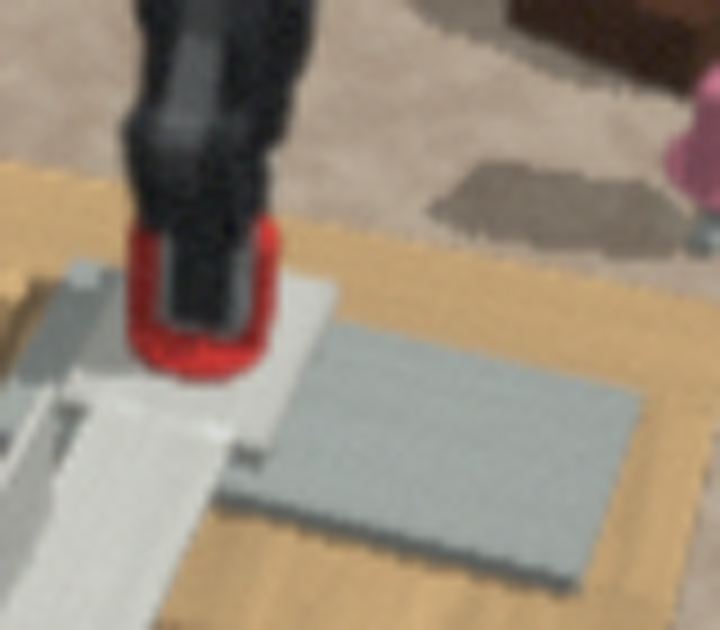

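The wing now lies across the slot (crop 130–280, 220–370), turned about 85°, with the collar on the foot. Releasing and rising.

Request:
{"fn": "move_arm", "kwargs": {
  "rows": [0,0,0,0,0,0,18,0,0,0,0,0,0,24,0,0,0,0,0,0,30,0,0,0,0,0,0,30,0,0,0,0,0,0,30]
}}

```text
time: 11.17
tcp_pos: [0.5342, -0.0339, 0.0737]
tcp_rot: [[0.0, 0.167, -0.986], [0.003, -0.986, -0.167], [-1.0, -0.002, -0.001]]
ft_force: [-0.6, 0.2, 0.3]
finger_gap: 0.0298
```

```bash
python3 arc.py .0735 1.65;  python3 - <<'E'
from h import *
im=save('scene','s11.png',(335,180,415,250),9)
E
```

```text
t 11.17 tcp [ 0.5342 -0.0339  0.0737] alpha pos 1.6437 r 0.2094 wing yaw 0.1677 F [-0.64  0.24  0.32]
1.65 [ 0.2  0.7 -1.3] rx -84.93
```

View pics/s11.png

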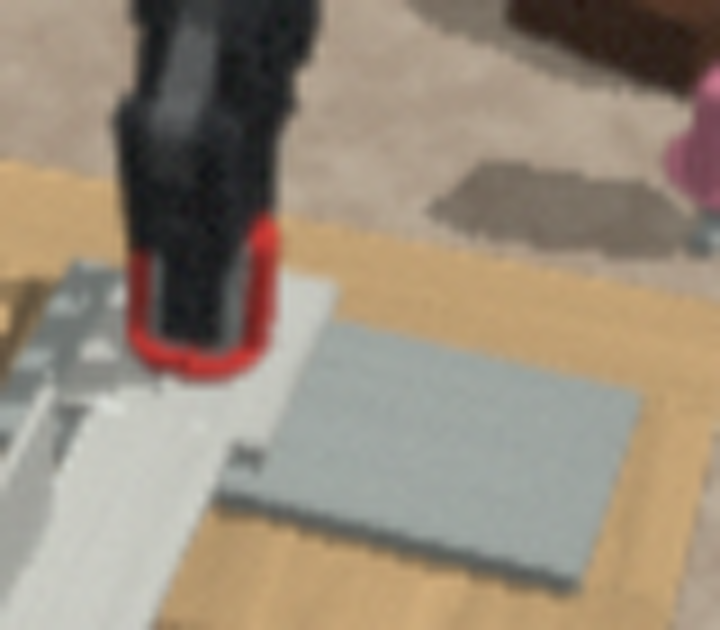

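Released and the screw stayed put. Now straight up.

Request:
{"fn": "move_arm", "kwargs": {
  "rows": [-3,0,0,0,0,0,35,-10,0,0,0,0,0,35,-30,0,0,0,0,0,40,-70,0,0,0,0,0,40,-110,0,0,0,0,0,40,-150,0,0,0,0,0,40,-150,0,0,0,0,0,40]
}}

```text
time: 11.8
tcp_pos: [0.5388, -0.0352, 0.2351]
tcp_rot: [[0.018, 0.167, -0.986], [-0.001, -0.986, -0.167], [-1.0, 0.004, -0.017]]
ft_force: [0.2, -0.7, 1.3]
finger_gap: 0.0403
```

Request:
{"fn": "move_arm", "kwargs": {
  "rows": [0,40,40,0,0,0,40,0,80,80,0,0,0,40,0,120,120,0,0,0,40,0,150,150,0,0,0,40,0,150,150,0,0,0,40,0,150,150,0,0,0,40,0,150,150,0,0,0,40,0,150,150,0,0,0,40]
}}

```text
time: 12.47
tcp_pos: [0.416, -0.2083, 0.2336]
tcp_rot: [[0.019, 0.166, -0.986], [-0.001, -0.986, -0.166], [-1.0, 0.004, -0.018]]
ft_force: [0.1, 0.4, -0.4]
finger_gap: 0.04
```

Run:
```python
from h import *
a=save('scene','s12f.png'); b=save('top','t12f.png')
A=cv2.resize(a[180:250,335:405],(400,400),interpolation=cv2.INTER_CUBIC); B=cv2.resize(b[210:270,290:350],(400,400),interpolation=cv2.INTER_CUBIC)
cv2.imwrite('pics/fin.png',np.hstack([A,B])[:,:,::-1]); np.save('s12.npy',a); np.save('t12.npy',b)
s=sensors.read_state(); print(s['time'],s['tcp_pos'],s['ft_force'])
```

```text
12.5667 [ 0.41655435 -0.20735326  0.23333922] [ 0.09409951 -0.63115664  0.48062501]
```

View pics/fin.png

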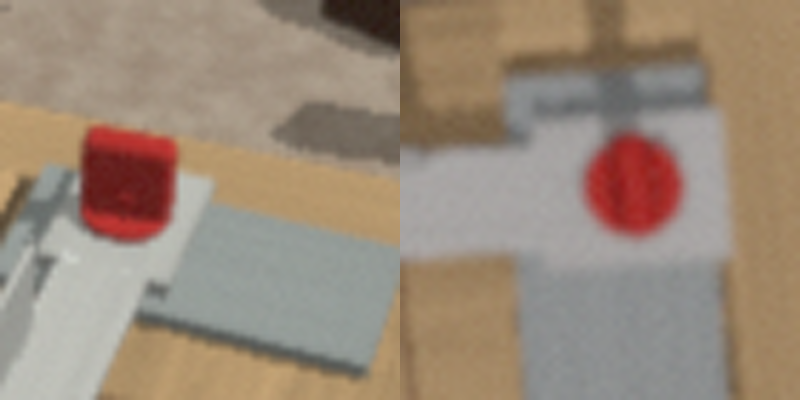

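View pics/t12f.png

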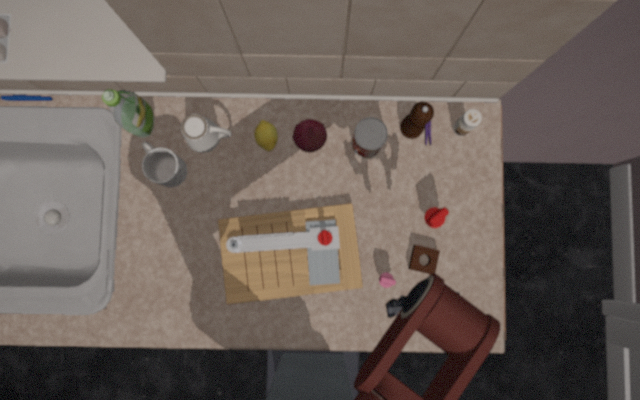

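The screw stands upright at scene crop (128,185), collar flat on the foot and wing across the slot. Top view (325,238) shows it centred on the foot. The tin, onion, lemon and mug are at the same pixels as at the start. Handing in.

Run:
```python
from plant import r
print(r.sign_off())
```

```text
the job is handed in; nothing more can be done
None
```

I took the smaller red thumbscrew from the wooden rest and lowered it through the foot's slot. I then swung the fence about 0.28 rad, pressing about 3–4 N, until the vertical force fell from 2.9 to -0.6 N as the bar dropped into the plate's slot. I pushed it home, turned it about 85°, released it, moved the arm clear and handed the job in at 12.6 s of the 58 s allowed. The hand-in reports no verdict.

**Last checks:**
- **Seating:** the collar met the foot at tool height 0.0736 m, the expected home height, with 3.5 N. The pictures after release show the screw upright, centred on the foot, with the wing across the slot.
- **Plate:** it was pressed only about 2–3 mm, as worked out from the tool height.
- **Bystanders:** the tin, onion, lemon and mug look unmoved in the top picture.

**What disagreed:**
- **Scene camera:** it read about 1.5 px (3–5 mm) low against the top camera and the arm's own position, so I aimed by the top camera.
- **Wing shape:** the wing looked smaller than its stated size, so my outline fit of its angle was poor. I took the angle from the top picture.
- **First grip:** as the fingers closed they touched the screw's collar with about 7 N. This lifted the tool 3 mm but did no harm.

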